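# Clamp the project box in the drilling jig

### The job

Get the aluminium project box ready for drilling: loosen the orange wing knob on the jig's blue sliding jaw, slide the jaw along until it pushes the box snug against the fixed blue stop, with no gap at either end, then turn the knob fully tight again so that the jaw is locked there. Leave the box lying flat on the jig, and do not disturb the bottle, the pot or the screwdriver beside it.

Things in the scene. Friction and masses are not known exactly. Their poses are not given: they have to be found in the camera images.
- jig: drilling jig screwed to the bench: black base plate 120 (x) x 320 (y) x 12 mm, origin at the centre of its underside, z up. Blue fixed stop (100 x 25 mm, top 48 mm above the bench) at its -y end, blue sliding jaw on its +y half. The bed is 12 mm above the bench, flanked by two low steel strips (inner edges x = +-40 mm, top 16 mm above the bench)
- stop_face (a point): middle of the fixed stop's face that looks to the jaw, 135 mm to -y of the jig's origin, 30 mm above the bench; axes as the jig's
- jaw_face (a point): middle of the sliding jaw's black-lined face that looks to the stop, 30 mm above the bench; axes as the jig's. The jaw block is 106 (x) x 60 (y) mm, its top 46.5 mm above the bench, and lies to +y of this face
- jaw_rear (a point): middle of the jaw's rear face (60 mm to +y of jaw_face), 32 mm above the bench: the place to push the jaw toward the stop
- jaw (a joint): travel of the sliding jaw, 0 (fully back, face 210 mm from the stop) to 0.10 m (face 110 mm from the stop), growing toward the stop. It slides with about 3 N when the knob is free and holds about 30 N when the knob is tight
- knob_grip (a point): on the upright axis of the orange wing knob, at mid height of its bar (70.5 mm above the bench), 31 mm to +y of jaw_face. The bar is 70 x 12 mm, 20 mm tall (60.5 to 80.5 mm above the bench), and lies along this point's x axis; the point turns with the knob
- clamp_knob (a joint): angle of the wing knob, 0 to 1.5 rad: 0 = fully tight, bar square across the jig (along the jig's x); grows counter-clockwise seen from above. Above 0.6 the jaw is free; at 1.5 the bar lies nearly along the jig. It takes about 0.2 N m to turn and stays where it is left
- project_box: loose die-cast aluminium project box, 66 (x) x 120 (y) x 34 mm, about 0.3 kg, lying on the jig's bed between stop and jaw, its long side along the jig; origin at the centre of its underside
- iodine: small brown dropper bottle, 33 mm across, 102 mm tall, standing on the bench beyond the jig; origin under its centre. To be left alone
- pot_grit: small white pot with a red lid, 66 mm across, 33 mm tall, on the bench beyond the jig; origin under its centre. To be left alone
- screwdriver_yellow: yellow-handled screwdriver, 170 mm long along its y, 27 mm high, lying on the bench on the robot's side of the jig; origin under its middle. To be left alone

How it is judged:
By the outcome, as a careful person would: the job done as asked, in the order asked, and still so for the second after the job is handed in, with the robot touching nothing.
It also fails if it takes over 67 s, if anything falls off the work surface, if the arm or the gripper's body presses on something with over 40 N, if the wrist force passes 120 N, or if a joint passes its speed limit or range.

### The arm

A 7-joint arm with a two-finger parallel gripper is mounted at the origin on a cart in front of the work surface, level with it; the furniture and walls round the work are solid. World frame = base frame: x ahead of the robot, y to its left, z up, the work surface at z = 0. Lengths are in mm, angles in rad, forces in N, time in s.
With the tool pointing down it reaches from about 425 to 875 mm from the base axis. Payload 8.4 kg.
Tool frame: the origin (TCP) lies at the very end of the fingers, on their centre line; the grasp point (between the pads) lies behind it (pinch_z is the z of the grasp point in the tool frame, in mm); z points along the fingers, y is the line along which they close (so a half turn about z gives the same grasp; the last joint's range is limited). The gripper opens to 87 mm and grips with 3 to 60 N. Pads are 19 mm wide; open, the fingers measure 117 mm over their backs; the gripper's body (75 mm by 190 mm) begins 51 mm behind the grasp point.
Start: joints at [-1.271, 0.333, 0.04, 1.465, -0.013, 1.343, -0.059], TCP at [252.402, 598.963, 222.546] pointing down, gripper open.
Joint ranges: [-2.58, 2.58], [-0.38, 2.09], [-1.3, 1.39], [0.25, 2.4], [-1.5, 4.64], [0.08, 2.09], [-2.65, 2.65]. Speed limits (rad/s): [2.22, 2.22, 2.79, 2.79, 3.14, 3.14, 3.14].

### API

Orientations are given as a rotation vector (axis times angle).
In Python, from station import read_state, grab_frame, sign_off, outline_of, tip_of, pinch_z gives the robot as it stands.
- The arm moves only by the tool drive_tool, never from a script. Its argument "commands" is a list that holds one entry, the list of rows, each a list of 7 numbers: the turn, a rotation vector about the tool's x, y, z scaled (see below), then the shift along the tool's x, y, z scaled (see below), then the opening, from -1 (shut) to 1 (fully open). In form: [[[ax, ay, az, tx, ty, tz, hand], ...]]. A call has 1 to 8 rows; each row is the pose to reach, as a shift and turn from the pose commanded when the call began, along the tool's axes at that moment, turning the shorter way round; what a row does not reach only later rows make up. The controller multiplies each number of a shift by 0.25 m and each number of a turn by 180 degrees. A row lasts 1/10 s, in which the tool goes at most 50 mm and 8.59 degrees, less where a joint would pass 70% of its speed; a pose out of reach is approached as far as the arm can. A call with a number of a shift or a turn outside -1 to 1 is refused whole. A call with a gripper value outside its range is refused whole. The fingers move at their own pace and stop on an object; "force" is the grip in N (left out, the last holds). Time passes only in rows, so rows that repeat a pose let the fingers close. It gives the time, the measured TCP pose, the force, the opening and the grip force at its end, in the units of the state.
- read_state(): the state, without advancing time (a new reading comes with each control period).
- grab_frame(name): name is "side" or "top"; returns a dict with "frame" (384x512x3 uint8, red, green, blue), "fov_y" (degrees; the focal length in pixels is half the picture's height over the tangent of half this angle, whatever the lens; pixels are square), "cx", "cy" (the principal point, pixels), "xyz" and "orientation" of the camera in the world. Camera axes: x right, y down, z forward; pixel columns grow to the right and rows downward; lengths in mm; the calibration is good to about 2 mm. A picture is of the moment at which its call begins. There is no depth.
- sign_off(): hands the job in; it is judged then, once.
Trained networks look in a picture, given as the dict that the camera call returned (one of the last four; its "shot" number tells which), for a name from the list of things; names that differ only in an ending like _2 or _b are one class to them, and where a whole thing is asked for, a point or a joint stands for the part that bears it (a point fixed in the world has none). Each returns a list of dicts, best first, with "score" (0 to 1); they miss things now and then, are a little off and sometimes report something else, mostly with a low value. They report only what shows in the picture. A call takes as long as a camera call.
- outline_of(picture, label): "pixels" (384x512 bool, what is visible of it) and "bbox" ([left, top, right, bottom] as shares, 0 to 1, of the picture: columns of its width, rows of its height, round what is visible of it).
- tip_of(picture, label): "centre" ([column, row] as shares, 0 to 1, of the picture: columns of its width, rows of its height: a listed point, or the origin of a listed thing).
The state is a dict: "time_s": time; "qpos": joint angles; "dq": joint speeds; "joint_torque": joint torques, N m; "eef_pos": TCP position; "orientation": TCP orientation; "contact_force": force on the tool from outside, world axes, zero at the start; "ft_torque": the same for the moment, N m; "width": finger opening in mm; "grip_force": force on a finger pad.
Only numpy, scipy, OpenCV 4.12 (cv2) and the standard library are available. Lean on these libraries where they do the work, as an engineer would, in place of code of your own. Each camera call takes 0.05 s, during which the arm holds its last target. There are 200 camera calls.

## Working session

There is one attempt and no reset: what is moved stays moved. The work goes in short steps, Python scripts to look and compute and a tool call to move; the robot and the scene stay as the last step left them, time stands still between calls to the robot, and variables do not carry over. Pictures are saved under pics/ and viewed, at most 10 in all, crops included, and the job is handed in when it is done.

Besides the shell and the picture viewer there is one more tool, called after "Emit:" as name([rows], argument=value, ...), one row to a line, values as JSON. drive_tool: Moves the arm, as the interface text tells. Its arguments: {"type":"object","properties":{"commands":{"type":"array"},"force":{"type":"number"}},"required":["commands"]}

```bash
mkdir -p pics
cat > h.py <<'E'
import numpy as np, cv2
from scipy.spatial.transform import Rotation as R
from station import *
def rot(o):
    o=np.array(o,float)
    return R.from_rotvec(o).as_matrix() if o.shape==(3,) else (R.from_quat(o).as_matrix() if o.shape==(4,) else o)
def ray(p,c):
    h,w=p["frame"].shape[:2]; f=h/2/np.tan(np.radians(p["fov_y"])/2)
    d=rot(p["orientation"])@np.array([(c[0]*w-p["cx"])/f,(c[1]*h-p["cy"])/f,1]); return np.array(p["xyz"],float),d/np.linalg.norm(d)
def tri(rs):
    A=sum(np.eye(3)-np.outer(d,d) for o,d in rs); b=sum((np.eye(3)-np.outer(d,d))@o for o,d in rs); x=np.linalg.solve(A,b)
    return x,[round(float(np.linalg.norm(np.cross(x-o,d))),1) for o,d in rs]
def look(names,save=None):
    P={n:grab_frame(n) for n in("side","top")}; out={}
    for l in names:
        T={n:tip_of(P[n],l) for n in P}
        for n in P: print(l,n,[(np.round(t["centre"],3).tolist(),round(t["score"],2)) for t in T[n][:2]])
        if all(T.values()):
            x,e=tri([ray(P[n],T[n][0]["centre"]) for n in P]); out[l]=x; print("  ->",x.round(1),e)
    if save:
        for n in P: cv2.imwrite(f"pics/{save}_{n}.png",P[n]["frame"][:,:,::-1])
    return P,out
E
python3 - <<'E'
from h import *
s=read_state(); print(s, pinch_z)
P,o=look(["jig","stop_face","jaw_face","jaw_rear","knob_grip","project_box","iodine","pot_grit","screwdriver_yellow"],"a")
for n in P: print({k:v for k,v in P[n].items() if k!="frame"})
cv2.imwrite("pics/a.png",np.hstack([cv2.resize(P[n]["frame"],(400,300)) for n in P])[:,:,::-1])
E
```

```text
{'time_s': 0.0, 'qpos': array([-1.27118443,  0.33392195,  0.03986535,  1.46625547, -0.01338631,
        1.34328848, -0.05851511]), 'dq': array([-4.27730882e-05, -2.56346425e-05, -1.12694709e-04,  7.35223129e-04,
       -1.61539248e-03, -7.95481747e-04, -7.30689795e-04]), 'joint_torque': array([ 9.80485675e-04, -6.56376314e+01,  1.33562453e+00, -4.03809285e+01,
       -5.96030918e-02,  4.47889999e-02,  1.46086763e-04]), 'eef_pos': array([252.25859923, 598.55591987, 221.65974643]), 'orientation': array([-6.22301584e-01, -3.07913697e+00,  2.50538476e-03]), 'contact_force': array([1.17251761, 0.00905118, 0.50056568]), 'ft_torque': array([ 0.01761602,  0.01108241, -0.02600299]), 'grip_force': 0.0, 'width': 87.215951622998} -18.700000000000003
jig side [([0.472, 0.578], 0.86)]
jig top [([0.505, 0.571], 0.85)]
  -> [510.3 181.5  -1.2] [1.9, 1.9]
stop_face side [([0.494, 0.665], 0.78)]
stop_face top [([0.614, 0.536], 0.91)]
  -> [535.1  44.1  28. ] [4.7, 4.7]
jaw_face side [([0.454, 0.518], 0.57)]
jaw_face top [([0.465, 0.591], 0.69)]
  -> [491.3 232.   32.8] [2.0, 2.0]
jaw_rear side [([0.44
[... 500 characters left out ...]
]
pot_grit side [([0.555, 0.523], 0.93), ([0.452, 0.526], 0.34)]
pot_grit top [([0.445, 0.444], 0.59)]
  -> [633.7 260.6  -9.5] [2.4, 2.4]
screwdriver_yellow side [([0.393, 0.596], 0.67)]
screwdriver_yellow top [([0.519, 0.685], 0.94)]
  -> [406.6 164.9   1.3] [7.6, 7.6]
{'fov_y': 57.209232943533266, 'cx': 258.9076452775682, 'cy': 190.58797736510488, 'xyz': array([ 504.68605457, -461.1209182 ,  599.41151909]), 'orientation': array([-2.23354844,  0.10967103, -0.03524481]), 'shot': 1}
{'fov_y': 56.49246800926027, 'cx': 255.51603975828735, 'cy': 190.09679697023003, 'xyz': array([494.84636112, 176.47780309, 910.92995399]), 'orientation': array([-2.15463614,  2.1762761 , -0.08885546]), 'shot': 2}
```

Run:
```python
from h import *
s=read_state(); print(rot(s["orientation"]).round(3))
im=cv2.imread("pics/a_top.png"); cv2.imwrite("pics/a_crop.png",cv2.resize(im[120:330,130:400],(780,600)))
```

```text
[[-0.921  0.388 -0.   ]
 [ 0.388  0.921 -0.   ]
 [-0.    -0.    -1.   ]]
```

View pics/a.png

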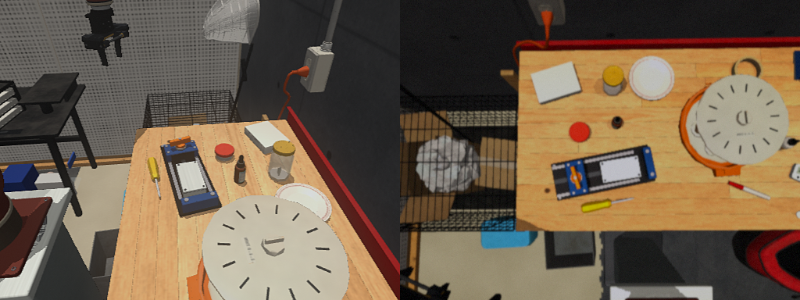

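View pics/a_crop.png

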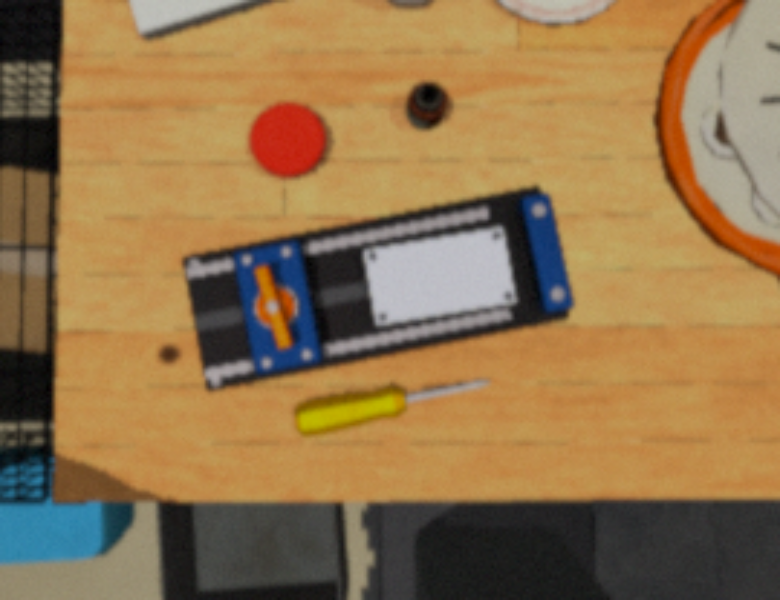

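The top view shows the jig tilted about 11°: the stop is on the right at crop (548,255), the box is at (440,277), and the jaw with the orange bar is at (277,307). The bar looks slightly ccw of square. Next I'll measure the bar angle.

```bash
cat >> h.py <<'E'
def plane(p,px,z):
    h,w=p["frame"].shape[:2]
    o,d=ray(p,(px[0]/w,px[1]/h)); return (o+d*(z-o[2])/d[2])[:2]
def ang(v): return np.degrees(np.arctan2(v[1],v[0]))
def pca(p,m,z):
    ys,xs=np.nonzero(m); q=np.array([plane(p,(x+.5,y+.5),z) for x,y in zip(xs,ys)]); c=q.mean(0)
    w,v=np.linalg.eigh(np.cov((q-c).T)); r=cv2.minAreaRect(q.astype(np.float32)); return c,ang(v[:,1])%180,np.sqrt(w)*12**.5,r
E
python3 - <<'E'
from h import *
P,o=look(["stop_face","jaw_face","jaw_rear","knob_grip"])
for n in P:
    for l,z in(("project_box",46),("jig",12)):
        r=outline_of(P[n],l)
        if r: print(n,l,r[0]["score"],pca(P[n],r[0]["pixels"],z))
    hsv=cv2.cvtColor(P[n]["frame"],cv2.COLOR_RGB2HSV)
    m=((hsv[...,0]<22)&(hsv[...,0]>6)&(hsv[...,1]>190)&(hsv[...,2]>150)).astype(np.uint8)
    c=(225,225) if n=="top" else (229,180)
    k=np.zeros_like(m); k[c[1]-22:c[1]+22,c[0]-25:c[0]+25]=1; m&=k
    print(n,m.sum(),pca(P[n],m,80.5))
    ys,xs=np.nonzero(m);
    cr=P[n]["frame"][c[1]-25:c[1]+25,c[0]-32:c[0]+32,::-1]; mm=m[c[1]-25:c[1]+25,c[0]-32:c[0]+32]
    v=np.hstack([cr,np.repeat(mm[...,None]*255,3,2)]); cv2.imwrite(f"pics/k_{n}.png",cv2.resize(v,None,fx=6,fy=6,interpolation=0))
a=[cv2.imread(f"pics/k_{n}.png") for n in P]; cv2.imwrite("pics/k.png",np.vstack(a))
E
```

```text
stop_face side [([0.493, 0.667], 0.88)]
stop_face top [([0.617, 0.543], 0.76)]
  -> [530.8  40.8  28.8] [1.8, 1.8]
jaw_face side [([0.458, 0.526], 0.65)]
jaw_face top [([0.464, 0.595], 0.67)]
  -> [491.7 233.6  20.6] [6.2, 6.2]
jaw_rear side [([0.446, 0.484], 0.95), ([0.446, 0.478], 0.61)]
jaw_rear top [([0.42, 0.603], 0.92)]
  -> [482.  288.   33.2] [3.3, 3.3]
knob_grip side []
knob_grip top [([0.435, 0.591], 0.81)]
side project_box 0.86 (array([515.55698562, 107.46453106]), np.float64(98.54392260922582), array([ 66.90756368, 134.20004647]), ((515.49755859375, 112.04954528808594), (67.53839111328125, 138.3710174560547), 8.946269989013672))
side jig 0.85 (array([507.66095592, 159.8238272 ]), np.float64(99.84562418751449), array([131.09602533, 382.50560791]), ((505.38153076171875, 184.94029235839844), (122.3946533203125, 349.47406005859375), 10.671629905700684))
side 84 (array([492.83756968, 246.04437857]), np.float64(34.2155723757042), array([50.24066425, 63.18170049]), ((496.20654296875, 239.67213439941406), (65.68647003173828, 42.973915100097656), 17.47035026550293))
top project_box 0.68 (array([512.23737039, 124.65729652]), np.float64(99.9066207707888), array([ 65.52599146, 119.74622875]), ((511.6746520996094, 124.02420806884766), (67.92605590820312, 121.04499053955078), 8.889808654785156))
top jig 0.61 (array([501.19499739, 190.3241679 ]), np.float64(101.22511848784968), array([130.2875812 , 343.35693351]), ((504.21417236328125, 175.88662719726562), (121.9158935546875, 327.4924011230469), 10.709590911865234))
top 138 (array([488.46182019, 259.64684926]), np.float64(16.43796674949934), array([20.21663815, 61.27211612]), ((488.08856201171875, 258.00286865234375), (63.54916000366211, 24.170059204101562), 4.435420989990234))
```

View pics/k.png

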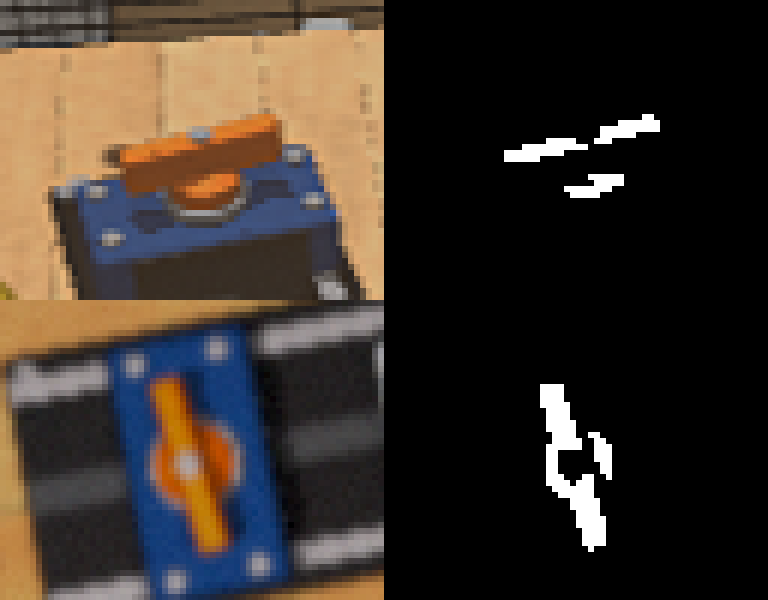

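The crop shows the bar ends at about px (220.5,213.3) and (228.5,241.7) in the top view, turned slightly ccw of the jaw.

Run:
```python
from h import *
t=grab_frame("top"); s=grab_frame("side")
for p,A,B in((t,(220.5,213.0),(228.5,241.9)),(s,(197+(124)/6,155+158/6),(197+280/6,155+120/6))):
    a,b=plane(p,A,80.5),plane(p,B,80.5); print(a,b,(a+b)/2,ang(b-a)%180,np.linalg.norm(a-b))
hub_t=((193+188/6)/512,(200+(464-300)/6)/384); hub_s=((197+200/6)/512,(155+132/6)/384)
print(tri([ray(t,hub_t),ray(s,hub_s)]))
```

```text
[522.33092825 269.6499565 ] [455.63567103 251.1755691 ] [488.98329964 260.4127628 ] 15.482572888758313 69.20664942852777
[460.3391655  246.19107015] [525.98410548 266.02964825] [493.16163549 256.1103592 ] 16.815358589765054 68.57716329855032
(array([490.61508824, 260.75767166,  80.72815746]), [1.5, 1.5])
```

Emit:
drive_tool([
  [[0, 0, 0.38, -0.8, -0.5, 0, 1], [0, 0, 0.38, -0.8, -0.5, 0, 1], [0, 0, 0.38, -0.8, -0.5, 0, 1], [0, 0, 0.38, -0.8, -0.5, 0, 1], [0, 0, 0.38, -0.8, -0.5, 0, 1], [0, 0, 0.38, -0.8, -0.5, 0, 1], [0, 0, 0.38, -0.8, -0.5, 0, 1], [0, 0, 0.38, -0.8, -0.5, 0, 1]],
], force=30)

```text
time_s: 2.6
eef_pos: [388.4, 405.8, 222.8]
orientation: [-2.253, -2.189, -0.001]
contact_force: [0.4, -0.1, 0.3]
width: 86.7
grip_force: 0.0
```

```bash
cat > go.py <<'E'
import sys
from h import *
# goal: x y z, closing-direction angle deg (tool down) -> numbers for a move
x,y,z,a=map(float,sys.argv[1:5]); s=read_state(); M=rot(s["orientation"])
c=np.radians(a); Y=np.array([np.cos(c),np.sin(c),0]); Z=np.array([0,0,-1.]); G=np.column_stack([np.cross(Y,Z),Y,Z])
print("t",s["time_s"],"pos",s["eef_pos"].round(1),"closing",ang(M[:2,1]).round(1),"q",s["qpos"].round(2),"F",s["contact_force"].round(1),"w",round(s["width"],1))
print("turn",(R.from_matrix(M.T@G).as_rotvec()/np.pi).round(4),"shift",(M.T@(np.array([x,y,z])-s["eef_pos"])/250).round(4))
E
python3 go.py 489.5 260 150 -74
```

```text
t 2.6 pos [388.4 405.8 222.8] closing -1.6 q [-1.13  0.15  0.27  1.7  -0.04  1.3  -0.88] F [ 0.4 -0.1  0.3] w 86.7
turn [-1.00e-04 -1.00e-04  4.02e-01] shift [-0.5716  0.4211  0.2909]
```

Emit:
drive_tool([
  [[0, 0, 0.402, -0.572, 0.421, 0.291, 1], [0, 0, 0.402, -0.572, 0.421, 0.291, 1], [0, 0, 0.402, -0.572, 0.421, 0.291, 1], [0, 0, 0.402, -0.572, 0.421, 0.291, 1], [0, 0, 0.402, -0.572, 0.421, 0.291, 1], [0, 0, 0.402, -0.572, 0.421, 0.291, 1], [0, 0, 0.402, -0.572, 0.421, 0.291, 1], [0, 0, 0.402, -0.572, 0.421, 0.291, 1]],
])

```text
time_s: 3.4
eef_pos: [490.3, 260.8, 149.9]
orientation: [-3.096, -0.536, -0.0]
contact_force: [-0.7, -0.1, -0.1]
width: 87.0
grip_force: 0.0
```

```bash
python3 go.py 489.5 260 55 -74
```

```text
t 3.4 pos [490.3 260.8 149.9] closing -70.4 q [-1.02  0.2   0.51  1.81 -0.11  1.15 -1.7 ] F [-0.7 -0.1 -0.1] w 87.0
turn [-0.     -0.      0.0202] shift [-0.0042  0.0019  0.3794]
```

Emit:
drive_tool([
  [[0, 0, 0.02, 0, 0, 0.1, 1], [0, 0, 0.02, 0, 0, 0.2, 1], [0, 0, 0.02, 0, 0, 0.28, 1], [0, 0, 0.02, 0, 0, 0.34, 1], [0, 0, 0.02, 0, 0, 0.38, 1], [0, 0, 0.02, 0, 0, 0.38, 1]],
])

```text
time_s: 4.0
eef_pos: [489.8, 260.5, 53.8]
orientation: [3.109, 0.448, -0.002]
contact_force: [-0.0, 1.4, 0.6]
width: 86.7
grip_force: 0.0
```

```bash
python3 - <<'E'
from h import *
t=grab_frame("top"); s=grab_frame("side")
cv2.imwrite("pics/b.png",np.hstack([cv2.resize(p["frame"][y-45:y+45,x-60:x+60],(400,300),interpolation=2) for p,x,y in((t,225,225),(s,229,180))])[:,:,::-1])
E
python3 go.py 489.5 260 55 -74
```

```text
t 4.1 pos [490.7 261.   55.4] closing -73.6 q [-0.99  0.32  0.5   1.9  -0.18  0.97 -1.7 ] F [ 0.2 -0.4  0.1] w 87.0
turn [-0.     -0.0002  0.0022] shift [-0.0056  0.0026  0.0015]
```

View pics/b.png

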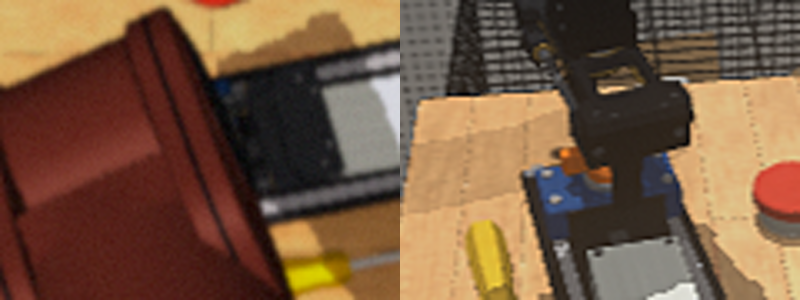

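The side view shows the fingers straddling the bar, the near one at about (625,190), over the jaw. Closing now.

Emit:
drive_tool([
  [[0, 0, 0, 0, 0, 0, -1], [0, 0, 0, 0, 0, 0, -1], [0, 0, 0, 0, 0, 0, -1], [0, 0, 0, 0, 0, 0, -1], [0, 0, 0, 0, 0, 0, -1], [0, 0, 0, 0, 0, 0, -1], [0, 0, 0, 0, 0, 0, -1], [0, 0, 0, 0, 0, 0, -1]],
], force=30)

```text
time_s: 4.9
eef_pos: [490.3, 260.8, 54.8]
orientation: [3.109, 0.448, -0.0]
contact_force: [1.4, -0.2, 0.5]
width: 31.1
grip_force: 9.9
```

```bash
python3 go.py 489.5 260 55 -74; python3 -c "
from h import *; print(read_state()['ft_torque'].round(2))"
```

```text
t 4.9 pos [490.3 260.8  54.8] closing -73.6 q [-0.99  0.32  0.5   1.9  -0.18  0.96 -1.7 ] F [ 1.4 -0.2  0.5] w 31.1
turn [0.     0.     0.0022] shift [-0.0039  0.0023 -0.0008]
[-0.24  0.09  0.05]
```

Emit:
drive_tool([
  [[0, 0, 0, 0, 0, 0, -1], [0, 0, 0, 0, 0, 0, -1], [0, 0, 0, 0, 0, 0, -1]],
])

```text
time_s: 5.2
eef_pos: [490.3, 260.8, 54.8]
orientation: [3.109, 0.448, -0.0]
contact_force: [0.1, -0.8, -0.0]
width: 30.0
grip_force: 30.0
```

The fingers closed on the round hub under the bar, at 30 mm. I'll open a little, rise above the hub and grip the bar.

Emit:
drive_tool([
  [[0, 0, 0, 0, 0, 0, 0], [0, 0, 0, 0, 0, 0, 0], [0, 0, 0, 0, 0, -0.032, 0], [0, 0, 0, 0, 0, -0.032, 0], [0, 0, 0, 0, 0, -0.032, -1], [0, 0, 0, 0, 0, -0.032, -1], [0, 0, 0, 0, 0, -0.032, -1], [0, 0, 0, 0, 0, -0.032, -1]],
])

```text
time_s: 6.0
eef_pos: [490.4, 260.9, 63.1]
orientation: [-3.109, -0.448, -0.0]
contact_force: [-2.5, -2.1, 15.9]
width: 19.6
grip_force: 15.3
```

Emit:
drive_tool([
  [[0, 0, 0, 0, 0, 0, -1], [0, 0, 0, 0, 0, 0, -1], [0, 0, 0, 0, 0, 0, -1], [0, 0, 0, 0, 0, 0, -1], [0, 0, 0, 0, 0, 0, -1]],
], force=40)

```text
time_s: 6.5
eef_pos: [491.4, 261.2, 64.5]
orientation: [-3.108, -0.448, -0.003]
contact_force: [-2.0, -2.2, 14.8]
width: 11.7
grip_force: 56.3
```

```bash
python3 go.py 489.5 260 55 -74; python3 -c "
from h import *; print(read_state()['ft_torque'].round(2))"
```

```text
t 6.5 pos [491.4 261.2  64.5] closing -73.6 q [-1.    0.3   0.5   1.9  -0.17  0.98 -1.7 ] F [-2.  -2.2 14.8] w 11.7
turn [-0.0003 -0.0007  0.0022] shift [-0.0087  0.0023  0.038 ]
[-0.61  0.76  0.17]
```

Emit:
drive_tool([
  [[0, 0, 0, 0, 0, -0.01, -1], [0, 0, 0, 0, 0, -0.01, -1], [0, 0, 0, 0, 0, -0.01, -1]],
])

```text
time_s: 6.8
eef_pos: [491.2, 261.1, 64.9]
orientation: [3.109, 0.448, 0.003]
contact_force: [6.6, 2.0, -9.3]
width: 11.3
grip_force: 51.5
```

Emit:
drive_tool([
  [[0, 0, -0.025, 0, 0, 0.004, -1], [0, 0, -0.05, 0, 0, 0.004, -1], [0, 0, -0.075, 0, 0, 0.004, -1], [0, 0, -0.1, 0, 0, 0.004, -1], [0, 0, -0.125, 0, 0, 0.004, -1], [0, 0, -0.15, 0, 0, 0.004, -1], [0, 0, -0.175, 0, 0, 0.004, -1], [0, 0, -0.2, 0, 0, 0.004, -1]],
])

```text
time_s: 7.6
eef_pos: [490.9, 261.8, 64.7]
orientation: [-2.816, -1.391, -0.003]
contact_force: [1.9, 3.2, 0.6]
width: 11.5
grip_force: 52.2
```

```bash
python3 go.py 489.5 260 55 -5; python3 -c "
from h import *; print(read_state()['ft_torque'].round(2))"
```

```text
t 7.6 pos [490.9 261.8  64.7] closing -37.4 q [-0.91  0.29  0.39  1.89 -0.14  0.98 -1.11] F [1.9 3.2 0.6] w 11.5
turn [ 0.0002 -0.0006 -0.1801] shift [-0.009  -0.      0.0388]
[ 0.48 -0.27 -0.18]
```

Turning well, with about 0.2 N m. Continuing.

Emit:
drive_tool([
  [[0, 0, -0.025, 0, 0, 0, -1], [0, 0, -0.05, 0, 0, 0, -1], [0, 0, -0.075, 0, 0, 0, -1], [0, 0, -0.1, 0, 0, 0, -1], [0, 0, -0.125, 0, 0, 0, -1], [0, 0, -0.15, 0, 0, 0, -1], [0, 0, -0.175, 0, 0, 0, -1], [0, 0, -0.175, 0, 0, 0, -1]],
])

```text
time_s: 8.4
eef_pos: [490.3, 261.7, 64.6]
orientation: [-2.334, -2.102, -0.002]
contact_force: [-1.6, 2.6, 3.3]
width: 11.5
grip_force: 52.4
```

```bash
python3 - <<'E'
from h import *
s=read_state(); print(s['ft_torque'].round(2)); M=rot(s["orientation"])
P,o=look(["stop_face","jaw_face","jaw_rear","project_box","iodine","pot_grit","screwdriver_yellow"])
yaw=np.radians(10.7); yh=np.array([-np.sin(yaw),np.cos(yaw),0])
print("per 250mm toward stop, tool axes",(M.T@-yh).round(3))
E
python3 go.py 489.5 260 55 -5
```

```text
[0.37 0.25 0.12]
stop_face side [([0.488, 0.675], 0.85)]
stop_face top [([0.612, 0.543], 0.93)]
  -> [529.   44.9  15.6] [4.7, 4.7]
jaw_face side [([0.456, 0.525], 0.96)]
jaw_face top []
jaw_rear side [([0.44, 0.476], 0.6)]
jaw_rear top []
project_box side [([0.477, 0.614], 0.67)]
project_box top [([0.551, 0.563], 0.9)]
  -> [515.3 122.5   8.8] [0.4, 0.4]
iodine side [([0.601, 0.599], 0.57)]
iodine top [([0.54, 0.415], 0.58)]
  -> [665.6 133.2   0.8] [3.7, 3.7]
pot_grit side [([0.555, 0.522], 0.81)]
pot_grit top [([0.446, 0.438], 0.69)]
  -> [636.  258.5  -6.4] [4.8, 4.8]
screwdriver_yellow side [([0.392, 0.598], 0.79)]
screwdriver_yellow top [([0.52, 0.68], 0.67)]
  -> [407.6 164.2  -0.8] [4.7, 4.7]
per 250mm toward stop, tool axes [-0.958  0.287 -0.001]
t 9.2 pos [490.4 261.2  64.6] closing -6.2 q [-0.84  0.29  0.31  1.89 -0.1   0.98 -0.59] F [-0.6  3.7  5.4] w 11.9
turn [ 0.0001 -0.0002 -0.0065] shift [-0.0052 -0.0031  0.0385]
```

Emit:
drive_tool([
  [[0, 0, 0, -0.019, 0.006, 0, -1], [0, 0, 0, -0.048, 0.014, 0, -1], [0, 0, 0, -0.077, 0.023, 0, -1], [0, 0, 0, -0.106, 0.032, 0, -1], [0, 0, 0, -0.134, 0.04, 0, -1], [0, 0, 0, -0.163, 0.049, 0, -1], [0, 0, 0, -0.187, 0.056, 0, -1], [0, 0, 0, -0.206, 0.062, 0, -1]],
])

```text
time_s: 10.0
eef_pos: [500.8, 207.7, 64.6]
orientation: [2.337, 2.099, 0.002]
contact_force: [1.6, 3.1, 5.4]
width: 11.3
grip_force: 52.4
```

```bash
python3 go.py 503.6 190 65 -6
```

```text
t 10.0 pos [500.8 207.7  64.6] closing -6.1 q [-0.77  0.26  0.34  1.92 -0.1   0.97 -0.49] F [1.6 3.1 5.4] w 11.3
turn [ 0.0003 -0.0002 -0.0008] shift [-0.0693  0.0189 -0.0016]
```

Emit:
drive_tool([
  [[0, 0, 0, -0.01, 0.003, 0, -1], [0, 0, 0, -0.018, 0.0054, 0, -1], [0, 0, 0, -0.026, 0.0078, 0, -1], [0, 0, 0, -0.034, 0.0102, 0, -1], [0, 0, 0, -0.04, 0.012, 0, -1], [0, 0, 0, -0.046, 0.0138, 0, -1], [0, 0, 0, -0.046, 0.0138, 0, -1]],
])

```text
time_s: 10.7
eef_pos: [503.0, 196.1, 64.6]
orientation: [2.337, 2.099, 0.002]
contact_force: [2.3, 3.6, 6.4]
width: 11.8
grip_force: 52.5
```

Emit:
drive_tool([
  [[0, 0, 0, -0.004, 0.0012, 0, -1], [0, 0, 0, -0.008, 0.0024, 0, -1], [0, 0, 0, -0.012, 0.0036, 0, -1], [0, 0, 0, -0.012, 0.0036, 0, -1]],
])

```text
time_s: 11.1
eef_pos: [503.1, 195.7, 64.6]
orientation: [-2.334, -2.101, -0.005]
contact_force: [1.3, 11.2, 3.6]
width: 11.5
grip_force: 52.3
```

Resistance has risen to 11 N. I'll press a little more and look.

Emit:
drive_tool([
  [[0, 0, 0, -0.004, 0.0012, 0, -1], [0, 0, 0, -0.008, 0.0024, 0, -1], [0, 0, 0, -0.008, 0.0024, 0, -1]],
])

```text
time_s: 11.4
eef_pos: [503.1, 195.6, 64.7]
orientation: [-2.331, -2.101, -0.006]
contact_force: [-0.3, 17.3, 1.4]
width: 11.6
grip_force: 52.2
```

```bash
python3 - <<'E'
from h import *
t=grab_frame("top"); s=grab_frame("side")
for p,n in((t,"top"),(s,"side")):
    for l,z in(("project_box",46),):
        r=outline_of(p,l)
        if r: print(n,r[0]["score"],pca(p,r[0]["pixels"],z))
cv2.imwrite("pics/c.png",np.hstack([cv2.resize(p["frame"][y-45:y+45,x-60:x+60],(400,300),interpolation=2) for p,x,y in((t,285,215),(s,245,225))])[:,:,::-1])
E
python3 go.py 503.6 190 65 -6
```

```text
top 0.59 (array([523.18940993,  79.001903  ]), np.float64(50.55056078088223), array([59.20273672, 64.72437232]), ((522.7800903320312, 80.03785705566406), (63.799137115478516, 64.06669616699219), 11.124826431274414))
side 0.83 (array([519.0450226 ,  99.37429251]), np.float64(100.18730319280058), array([ 67.88099402, 113.48577784]), ((519.0546875, 103.12602233886719), (69.23167419433594, 116.44237518310547), 10.024187088012695))
t 11.6 pos [503.1 195.6  64.7] closing -5.9 q [-0.75  0.26  0.34  1.93 -0.11  0.97 -0.46] F [ 0.7 17.7  0.7] w 11.5
turn [ 0.0001 -0.0016  0.0003] shift [-0.0221  0.0045 -0.0015]
```

View pics/c.png

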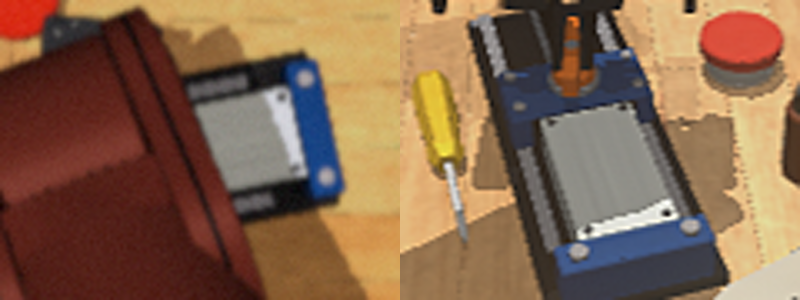

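The picture shows the box flush against the stop at (305,130) in the left half, and the jaw against its other end. Next I'll tighten while keeping up the push.

Emit:
drive_tool([
  [[0, 0, 0.025, 0, 0, 0, -1], [0, 0, 0.05, 0, 0, 0, -1], [0, 0, 0.075, 0, 0, 0, -1], [0, 0, 0.1, 0, 0, 0, -1], [0, 0, 0.125, 0, 0, 0, -1], [0, 0, 0.15, 0, 0, 0, -1], [0, 0, 0.175, 0, 0, 0, -1], [0, 0, 0.2, 0, 0, 0, -1]],
])

```text
time_s: 12.4
eef_pos: [503.7, 195.3, 64.7]
orientation: [-2.868, -1.273, -0.006]
contact_force: [1.9, 16.6, -1.1]
width: 11.5
grip_force: 52.0
```

```bash
python3 go.py 503.1 195.6 65 -79.3;python3 -c "
from h import *; print(read_state()['ft_torque'].round(2))"
```

```text
t 12.4 pos [503.7 195.3  64.7] closing -42.1 q [-0.83  0.26  0.44  1.93 -0.14  0.97 -1.07] F [ 1.9 16.6 -1.1] w 11.5
turn [-0.001  -0.0014  0.2065] shift [-0.0009 -0.0026 -0.0012]
[ 3.66 -0.72  0.14]
```

Emit:
drive_tool([
  [[0, 0, 0.03, 0, 0, 0, -1], [0, 0, 0.06, 0, 0, 0, -1], [0, 0, 0.09, 0, 0, 0, -1], [0, 0, 0.12, 0, 0, 0, -1], [0, 0, 0.15, 0, 0, 0, -1], [0, 0, 0.18, 0, 0, 0, -1], [0, 0, 0.2, 0, 0, 0, -1], [0, 0, 0.2, 0, 0, 0, -1]],
])

```text
time_s: 13.2
eef_pos: [504.1, 194.6, 64.8]
orientation: [-3.121, -0.325, -0.005]
contact_force: [4.7, 15.1, -0.4]
width: 12.0
grip_force: 52.1
```

```bash
python3 go.py 503.1 195.6 65 -79.3;python3 -c "
from h import *; print(read_state()['ft_torque'].round(2))"
```

```text
t 13.2 pos [504.1 194.6  64.8] closing -78.1 q [-0.92  0.27  0.54  1.94 -0.17  0.97 -1.66] F [ 4.7 15.1 -0.4] w 12.0
turn [-0.0011 -0.0011  0.0066] shift [-0.0031 -0.0046 -0.0008]
[ 3.27 -0.85  0.03]
```

Now I'll push onto the end stop, in small steps, watching the torque.

Emit:
drive_tool([
  [[0, 0, 0.007, 0, 0, 0, -1], [0, 0, 0.014, 0, 0, 0, -1], [0, 0, 0.02, 0, 0, 0, -1], [0, 0, 0.02, 0, 0, 0, -1]],
])

```text
time_s: 13.6
eef_pos: [504.1, 194.6, 64.8]
orientation: [-3.13, -0.231, -0.005]
contact_force: [3.8, 13.9, 0.6]
width: 12.2
grip_force: 52.7
```

```bash
python3 go.py 503.1 195.6 65 -79.3;python3 -c "
from h import *; print(read_state()['ft_torque'].round(2))"
```

```text
t 13.6 pos [504.1 194.6  64.8] closing -81.6 q [-0.92  0.28  0.55  1.94 -0.17  0.97 -1.72] F [ 3.8 13.9  0.6] w 12.2
turn [-0.001  -0.001  -0.0126] shift [-0.0035 -0.0047 -0.0008]
[ 3.12 -0.85  0.64]
```

Emit:
drive_tool([
  [[0, 0, 0.007, 0, 0, 0, -1], [0, 0, 0.012, 0, 0, 0, -1], [0, 0, 0.012, 0, 0, 0, -1]],
])

```text
time_s: 13.9
eef_pos: [504.2, 194.5, 64.8]
orientation: [-3.133, -0.173, -0.005]
contact_force: [4.8, 13.3, -0.2]
width: 11.8
grip_force: 54.2
```

```bash
python3 go.py 503.1 195.6 65 -79.3;python3 -c "
from h import *; print(read_state()['ft_torque'].round(2))"
```

```text
t 13.9 pos [504.2 194.5  64.8] closing -83.7 q [-0.93  0.28  0.55  1.94 -0.18  0.97 -1.75] F [ 4.8 13.3 -0.2] w 11.8
turn [-0.001  -0.001  -0.0244] shift [-0.0037 -0.0047 -0.0006]
[ 3.   -0.77  0.9 ]
```

Torque is 0.9 N m at the end stop, so the knob is tight. I'll unload, open and rise.

Emit:
drive_tool([
  [[0, 0, -0.01, 0, -0.006, 0, -1], [0, 0, -0.02, 0, -0.012, 0, -1], [0, 0, -0.02, 0, -0.015, 0, -1], [0, 0, -0.02, 0, -0.015, 0, 0.2], [0, 0, -0.02, 0, -0.015, 0, 0.2], [0, 0, -0.02, 0, -0.015, 0, 0.2], [0, 0, -0.02, 0, -0.015, 0, 0.2], [0, 0, -0.02, 0, -0.015, 0, 0.2]],
])

```text
time_s: 14.7
eef_pos: [502.2, 194.3, 63.7]
orientation: [3.13, 0.266, -0.003]
contact_force: [0.3, -0.7, -0.4]
width: 44.0
grip_force: 0.0
```

```bash
python3 go.py 440 430 250 -79.3
```

```text
t 14.7 pos [502.2 194.3  63.7] closing -80.3 q [-0.92  0.28  0.54  1.94 -0.17  0.97 -1.7 ] F [ 0.3 -0.7 -0.4] w 44.0
turn [ 0.0002  0.0005 -0.0055] shift [-0.0875 -0.971  -0.7457]
```

Emit:
drive_tool([
  [[0, 0, 0, 0, 0, -0.15, 0.2], [0, 0, 0, 0, 0, -0.35, 0.2], [0, 0, 0, 0, 0, -0.55, 0.2], [0, 0, 0, 0, -0.15, -0.7, 0.2], [0, 0, 0, -0.03, -0.35, -0.7, 0.2], [0, 0, 0, -0.05, -0.55, -0.7, 0.2], [0, 0, 0, -0.07, -0.75, -0.7, 0.2], [0, 0, 0, -0.09, -0.95, -0.7, 0.2]],
])

```text
time_s: 15.5
eef_pos: [440.4, 423.3, 239.1]
orientation: [3.13, 0.266, -0.001]
contact_force: [0.1, -0.5, -1.1]
width: 51.7
grip_force: 0.0
```

```bash
python3 go.py 440 430 250 -79.3
python3 - <<'E'
from h import *
P,o=look(["stop_face","jaw_face","knob_grip","project_box","iodine","pot_grit","screwdriver_yellow"])
for n in P:
    r=outline_of(P[n],"project_box")
    if r: print(n,pca(P[n],r[0]["pixels"],46)[1:])
cv2.imwrite("pics/d.png",np.hstack([cv2.resize(P[n]["frame"][y-45:y+45,x-60:x+60],(400,300),interpolation=2) for n,x,y in(("top",275,215),("side",240,220))])[:,:,::-1])
E
```

```text
t 15.5 pos [440.4 423.3 239.1] closing -80.3 q [-1.19  0.26  0.43  1.56 -0.11  1.35 -2.15] F [ 0.1 -0.5 -1.1] w 51.7
turn [ 0.      0.0002 -0.0054] shift [ 0.0027 -0.0266 -0.0437]
stop_face side [([0.488, 0.66], 0.95)]
stop_face top [([0.617, 0.547], 0.83), ([0.569, 0.557], 0.21)]
  -> [526.5  42.   36.2] [2.1, 2.1]
jaw_face side [([0.471, 0.564], 0.71)]
jaw_face top [([0.516, 0.576], 0.84), ([0.567, 0.559], 0.57)]
  -> [507.2 167.6  28.8] [4.6, 4.6]
knob_grip side [([0.464, 0.515], 0.6)]
knob_grip top [([0.495, 0.569], 0.68)]
  -> [507.8 193.1  67.4] [1.5, 1.5]
project_box side [([0.486, 0.63], 0.93)]
project_box top [([0.566, 0.564], 0.89)]
  -> [519.9 102.5   8.1] [6.0, 6.0]
iodine side [([0.595, 0.61], 0.9)]
iodine top [([0.538, 0.414], 0.72), ([0.494, 0.577], 0.3)]
  -> [664.8 136.2 -15.7] [1.4, 1.4]
pot_grit side [([0.464, 0.572], 0.59), ([0.558, 0.525], 0.57)]
pot_grit top [([0.443, 0.432], 0.66)]
  -> [576.5 251.7 -33.3] [75.8, 75.8]
screwdriver_yellow side [([0.393, 0.594], 0.96)]
screwdriver_yellow top [([0.516, 0.68], 0.76)]
  -> [ 4.08e+02  1.69e+02 -4.00e-01] [5.2, 5.2]
side (np.float64(100.37932835685143), array([ 68.83452746, 116.65857612]), ((519.5599365234375, 102.57762145996094), (69.71463012695312, 118.11331176757812), 10.831086158752441))
top (np.float64(103.40438381359601), array([ 65.95955598, 119.573521  ]), ((518.2754516601562, 105.99341583251953), (67.08894348144531, 122.2113265991211), 12.12077522277832))
```

View pics/d.png

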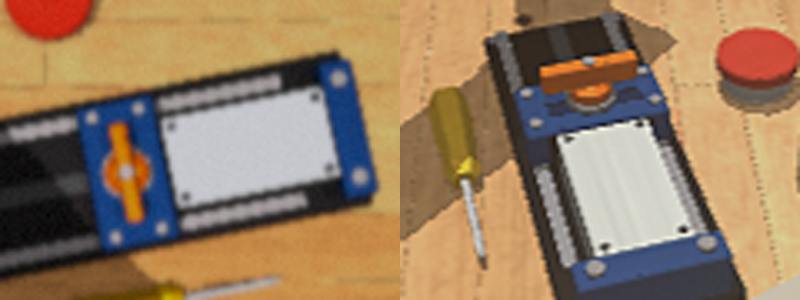

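The knob is square and the box looks flush at both ends. One rectified close-up will check the dark strip at the jaw, which may be its lining.

Run:
```python
from h import *
P={n:grab_frame(n) for n in("top","side")}
a=np.radians(10.9); X=np.array([np.cos(a),np.sin(a)]); Y=np.array([-X[1],X[0]]); C=np.array([520,102.])
out=[]
for n,p in P.items():
    h,w=p["frame"].shape[:2]; f=h/2/np.tan(np.radians(p["fov_y"])/2); M=rot(p["orientation"])
    v,u=np.mgrid[100:-90:-0.5,-60:60:0.5]
    W=np.dstack([C[0]+X[0]*u+Y[0]*v,C[1]+X[1]*u+Y[1]*v,np.full(u.shape,46.)])
    c=(W-p["xyz"])@M; m=(c[...,:2]/c[...,2:]*f+[p["cx"]-.5,p["cy"]-.5]).astype(np.float32)
    r=cv2.remap(p["frame"],m[...,0],m[...,1],1)
    out.append(r)
    for uu in(-22,0,22):
        i=int((uu+60)*2); s=r[:,i-6:i+6].mean(1)
        print(n,uu,[(round(100-k/2),s[k].astype(int).tolist()) for k in list(range(60,90,3))+list(range(310,350,4))])
cv2.imwrite("pics/e.png",cv2.resize(np.hstack(out)[:,:,::-1],None,fx=1.5,fy=1.5))
```

```text
top -22 [(70, [21, 60, 120]), (68, [21, 55, 107]), (67, [27, 49, 87]), (66, [48, 58, 80]), (64, [92, 95, 102]), (62, [135, 135, 138]), (61, [168, 168, 173]), (60, [170, 169, 176]), (58, [166, 165, 171]), (56, [160, 160, 164]), (-55, [146, 149, 160]), (-57, [86, 96, 120]), (-59, [36, 65, 113]), (-61, [23, 62, 121]), (-63, [21, 62, 124]), (-65, [20, 62, 124]), (-67, [20, 62, 123]), (-69, [24, 64, 124]), (-71, [23, 62, 123]), (-73, [20, 60, 121])]
top 0 [(70, [20, 60, 119]), (68, [20, 55, 108]), (67, [26, 49, 89]), (66, [55, 66, 88]), (64, [98, 100, 106]), (62, [147, 148, 152]), (61, [182, 182, 187]), (60, [195, 195, 201]), (58, [199, 199, 206]), (56, [199, 200, 207]), (-55, [151, 155, 164]), (-57, [87, 98, 120]), (-59, [37, 64, 112]), (-61, [22, 60, 119]), (-63, [20, 61, 122]), (-65, [19, 61, 121]), (-67, [19, 60, 120]), (-69, [18, 60, 120]), (-71, [22, 62, 122]), (-73, [22, 62, 121])]
top 22 [(70, [22, 62, 120]), (68, [22, 56, 107]), (67, [25, 49, 88]), (66, [60, 70, 90]), (64, [104, 106, 112]), (62, [150, 151, 154]), (61, [171, 172, 176]), (60, [173, 173, 179]), (58, [167, 168, 174])
[... 893 characters left out ...]
, (56, [215, 214, 205]), (-55, [224, 223, 209]), (-57, [198, 199, 191]), (-59, [105, 115, 135]), (-61, [67, 83, 120]), (-63, [60, 79, 120]), (-65, [64, 83, 123]), (-67, [66, 85, 124]), (-69, [66, 85, 125]), (-71, [66, 85, 125]), (-73, [67, 85, 125])]
side 22 [(70, [64, 83, 125]), (68, [63, 83, 125]), (67, [62, 81, 123]), (66, [56, 73, 114]), (64, [50, 65, 103]), (62, [59, 68, 95]), (61, [90, 94, 104]), (60, [137, 137, 133]), (58, [182, 182, 173]), (56, [214, 214, 202]), (-55, [223, 222, 209]), (-57, [201, 202, 190]), (-59, [112, 121, 140]), (-61, [66, 81, 119]), (-63, [61, 78, 118]), (-65, [65, 82, 121]), (-67, [67, 84, 122]), (-69, [67, 84, 122]), (-71, [67, 85, 122]), (-73, [67, 85, 123])]
```

View pics/e.png

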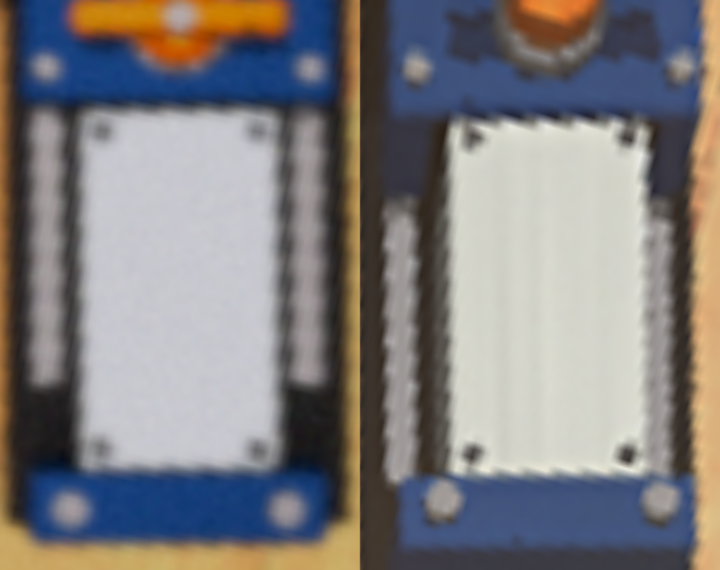

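The rectified views show the box parallel and touching both stop and jaw, with the bar square across. Handing in.

```bash
python3 -c "
from station import *; print(sign_off())"
```

```text
the job is handed in; nothing more can be done
None
```

I loosened the knob, slid the jaw until the box was snug against the stop with no visible gap at either end, then turned the knob tight to its end stop and handed the job in with the gripper clear; the box lies flat, and the bottle, pot and screwdriver were not touched.

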